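Reset the projection stop of a sharpening station and bring the chisel up to it

TASK

Set the sharpening jig for a longer blade: pull up the black index-plunger knob, slide the stop carriage away from the honing guide to the last of the three index holes, and let the plunger drop fully home there. Then slide the chisel forward through the guide until its edge rests gently against the stop, and let go. Take care not to force the pin sideways against its hole or ram the edge into the stop, and leave the other things on the bench alone.

Things in the scene. Friction and masses are not known exactly. Their poses are not given: they have to be found in the camera images.
- station: Sharpening station fixed to the bench: plywood board 18 mm thick, x -65 to +165, y -125 to +225 mm from the origin. Origin: at bench height under the chisel's axis, at the datum face (where the guide abuts the aluminium front block). z up; y along chisel and slide, the way the blade points and the carriage must go; x sideways, towards the blue-grey stone. Chisel, slide and holes lie at x = 0.
- guide_top (a point): Top of the dark honing guide that holds the chisel, 83 mm above the bench. The guide is clamped between y -36 and 0 mm of the station, 66 mm wide, with two brass thumb nuts. In front of it the aluminium front block, 80 mm wide, y 0 to 14 mm, top at height 58 mm.
- rear_block (a point): Top centre of the aluminium rear block (80 mm wide, y 200 to 214 mm, height 54 mm). Two steel rods of 10 mm run from it to the front block at x -28 and +28 mm, height 41 mm; the carriage slides on them over the index plates.
- first_hole (a point): Centre of the mouth of the first index hole (10.4 mm wide, for the 8 mm pin), y = 88 mm on the station, in the fixed steel index plate: 36 mm wide, upper face at height 30 mm, reaching from y 70 to 132.5 mm. The pin is in this hole at the start.
- second_hole (a point): Centre of the mouth of the second hole, y = 110 mm, 10.4 mm wide, in the same fixed plate.
- last_hole_nominal (a point): Nominal place (y = 146 mm, height 27 mm) of the last hole, NOT its true place. The 10.4 mm hole is in a separate trimming plate tucked under the fixed one (upper face 3 mm lower, to 32 mm past the hole), clamped where it was last adjusted: the hole lies up to 8 mm either way along y, differently each time, and is not measured. Feel for it with the pin (or look).
- plunger: Black ribbed plunger knob, upright, 26 mm wide, 24 mm tall; origin at its centre (height 80 mm with the pin home). Ribbed grip from 9 mm below to 7 mm above. Under it a 21 mm hexagon ends 15 mm below the origin, on the carriage's flat top (27 mm below). The stop plate's back is 40 mm to -y of the knob's axis. The knob carries the pin: tip 60 mm below, 8 mm wide, nose 6 x 1.5 mm. Axes as station.
- plunger_travel (a joint): How far the plunger is pulled up (m): 0 = fully home in a hole, 0.014 = upper stop; about 0.010 when the pin rides on the fixed plate, 0.007 on the trimming plate. A spring pulls it down, about 5 N at 0, 9 N at the top. Let go between holes, the pin rides on the plate and drops in by itself when the carriage is pushed slowly (10 mm/s) over a hole, which stops the carriage dead.
- carriage_travel (a joint): Travel of the stop carriage along +y of the station (m): 0 with the pin central in the first hole (start), 0.022 in the second, 0.058 give or take 0.008 (and 0.0012 of play) in the last. Range -0.012 to 0.076. It slides with about 2.5 N of friction (some 4 N with the pin riding on a plate), stays where it is left, and is best moved by the knob.
- stop_face (a point): The point of the stop plate's front face that the chisel's edge meets, at height 62 mm; the knob's axis is 48 mm from it towards +y. Axes as station.
- chisel_butt (a point): Centre of the flat end of the chisel's wooden handle, 270 mm behind the edge along -y, height 62 mm, over the bare bench beyond the board. Handle round, 25 mm at the end, 30 mm at 10 to 45 mm from the butt, 108 mm long. The chisel slides only along y in the guide, both ways, with about 3 N of friction, and stays where left.
- chisel_edge (a point): The middle of the chisel's cutting edge, at height 62 mm. At the start it stands 20 to 32 mm beyond the datum face.
- stone: Bystander: blue-grey sharpening stone, 75 x 205 x 26 mm, lying on the board.
- oil_bottle: Bystander: small amber oil bottle, 30 mm in diameter, 80 mm tall, standing on the board.
- slurry_stone: Bystander: small white stone block, 60 x 28 x 24 mm, on the board.
- spare_chisel: Bystander: second chisel, 245 mm long, flat on the bench, right.
- screwdriver: Bystander: yellow screwdriver, 200 mm long, flat on the bench, right.
- mallet: Bystander: wooden mallet lying on the bench, left, 60 mm high.
- carriage: Aluminium stop carriage with an upright steel stop plate on its front: plate 60 mm wide, 8 mm thick, from height 31 to 69 mm; the block behind it 78 mm wide, 8 to 70 mm beyond the plate's front face, flat top at height 53 mm. Origin at bench height under the plate's front face (towards the chisel), at x = 0 of the station. Axes as station.
- chisel: Bench chisel, 270 mm long, level in the honing guide, wooden handle to -y. Steel blade 25 mm wide, 4 mm thick, 150 mm long. Origin at the middle of the cutting edge, height 62 mm. Axes as station (y points ahead of the edge).

How it is judged:
By the outcome, as a careful person would: the job done as asked, in the order asked, and still so for the second after the job is handed in, with the robot touching nothing.
It also fails if it takes over 58 s, if anything falls off the work surface, if the arm or the gripper's body presses on something with over 40 N, if the wrist force passes 120 N, or if a joint passes its speed limit or range.

ROBOT

A 6-joint arm with a two-finger parallel gripper is mounted at the origin on the work surface. World frame = base frame: x ahead of the robot, y to its left, z up, the work surface at z = 0. Lengths are in m, angles in rad, forces in N, time in s.
With the tool pointing down it reaches from about 0.375 to 0.925 m from the base axis. Payload 5.7 kg.
Tool frame: the origin (TCP) lies between the finger pads; the fingertips stand 22 mm ahead of it and the grasp point (between the pads) lies 3 mm ahead of it (bot.nose_length is the distance from the TCP to the fingertips, in m); z points along the fingers, y is the line along which they close (so a half turn about z gives the same grasp; the last joint's range is limited). The gripper opens to 88 mm and grips with 3 to 60 N. Pads are 20 mm wide; open, the fingers measure 115 mm over their backs; the gripper's body (75 mm by 178 mm) begins 61 mm behind the grasp point.
Start: joints at [-0.115, 0.359, 1.51, -0, 1.272, -0.115], TCP at [0.6, -0, 0.245] pointing down, gripper open.
Joint ranges: [-2.97, 2.97], [-1.01, 2.36], [0.21, 2.38], [-0.96, 4.11], [0.2, 2.71], [-2.98, 2.98]. Speed limits (rad/s): [2.39, 2.39, 3.14, 3.14, 3.14, 3.14].

INTERFACE

Orientations are given as a unit quaternion [x, y, z, w].
In Python, from workcell import bot, imaging gives the robot as it stands. The module is installed in compiled form; this text tells all that it offers. Calls block until the motion is done:
- bot.move_to(position, orientation): joint-space move of the TCP to a pose.
- bot.move_linear(position, ori=None, speed=0.15): straight line of the TCP; ori=None keeps the orientation; speed is the mean speed in m/s.
- bot.movej(angles): joint-space move.
- bot.move_gripper(opening): opening from 0.0 (shut) to 1.0 (fully open); the grip force is fixed at half the most; returns when the fingers have stopped.
- bot.dwell(seconds).
- bot.solve_ik(position, orientation): joint angles nearest the present ones, or None.
- imaging.grab_frame(name): name is "scene" or "side" or "wrist"; returns a dict with "image" (384x512x3 uint8, blue, green, red), "K" (3x3 intrinsics, pixels), "cam_to_world" (4x4, takes a point from camera to world coordinates). Camera axes: x right, y down, z forward; pixel columns grow to the right and rows downward; lengths in m; the calibration is good to about 2 mm. The wrist camera is an equidistant fisheye: a pixel r from the principal point sees the ray r / f radians off the axis. A picture is of the moment at which its call begins. There is no depth.
A pose or a line that the arm cannot do raises bot.MotionError and nothing moves.
- bot.hand_in(): hands the job in; it is judged then, once.
Trained networks look in a picture, given as the dict that the camera call returned (one of the last four; its "shot" number tells which), for a name from the list of things; names that differ only in an ending like _2 or _b are one class to them, and where a whole thing is asked for, a point or a joint stands for the part that bears it (a point fixed in the world has none). Each returns a list of dicts, best first, with "confidence" (0 to 1); they miss things now and then, are a little off and sometimes report something else, mostly with a low value. They report only what shows in the picture. A call takes as long as a camera call.
- imaging.cut_out(thing, picture): "mask" (384x512 bool, what is visible of it) and "point" ([row, column] in pixels, amid what is visible of it).
- imaging.tip_of(thing, picture): "point" ([row, column] in pixels: a listed point, or the origin of a listed thing).
Readings, each from a call of its own:
- bot.read_clock(): time.
- bot.read_joint_positions(): joint angles.
- bot.read_qd(): joint speeds.
- bot.read_effort(): joint torques, N m.
- bot.read_ee_pos(): TCP position.
- bot.read_eef_rot(): TCP orientation.
- bot.read_contact_force(): force on the tool from outside, world axes, zero at the start.
- bot.read_moment(): the same for the moment, N m.
- bot.read_width(): opening from 0.0 (shut) to 1.0 (fully open).
- bot.read_finger_force(): force on a finger pad.
Only numpy, scipy, OpenCV 4.12 (cv2) and the standard library are available. Lean on these libraries where they do the work, as an engineer would, in place of code of your own. Each camera call takes 0.05 s, during which the arm holds its last target. There are 200 camera calls.

## Working session

There is one attempt and no reset: what is moved stays moved. The work goes in short steps, each a Python script; the robot and the scene stay as the last script left them, time stands still between calls to the robot, and variables do not carry over. Pictures are saved under pics/ and viewed, at most 10 in all, crops included, and the job is handed in when it is done.

```bash
mkdir -p pics; cat > h.py <<'E'
import numpy as np, cv2
from workcell import bot, imaging
from scipy.spatial.transform import Rotation as R
def proj(f,P):
    T=np.linalg.inv(f["cam_to_world"]);p=T[:3,:3]@np.asarray(P,float)+T[:3,3];q=f["K"]@p
    return q[:2]/q[2]
def ray(f,rc):
    K=f["K"];d=np.linalg.inv(K)@[rc[1],rc[0],1];M=f["cam_to_world"]
    return M[:3,3],M[:3,:3]@d
def atz(f,rc,z):
    o,d=ray(f,rc);return o+d*(z-o[2])/d[2]
E
python3 - <<'E'
from h import *
np.set_printoptions(precision=4,suppress=True)
Z=dict(guide_top=.083,rear_block=.054,first_hole=.03,plunger=.08,stop_face=.062,chisel_butt=.062,chisel_edge=.062,station=0,second_hole=.03,last_hole_nominal=.027)
fs={}
for n in("scene","side"):
    f=imaging.grab_frame(n);fs[n]=f;cv2.imwrite(f"pics/{n}0.png",f["image"])
    print(n,f["cam_to_world"][:3,3])
    for k,z in Z.items():
        r=imaging.tip_of(k,f)
        for d in r[:1]: print(k,np.round(d["confidence"],2),np.round(d["point"],1),atz(f,d["point"],z)[:2])
print(bot.read_clock())
E
```

```text
scene [1.4926 0.3747 1.1334]
guide_top 0.56 [184.4 271.6] [0.5563 0.0491]
rear_block 0.78 [223.  338.2] [0.6107 0.2704]
first_hole 0.78 [208.4 302.2] [0.5723 0.1525]
plunger 0.48 [198.9 300.3] [0.5809 0.1467]
stop_face 0.85 [197.9 282.3] [0.5793 0.091 ]
chisel_butt 0.72 [229.4 410.4] [0.5723 0.4671]
station 0.91 [206.7 273.6] [0.5702 0.0607]
second_hole 0.92 [212.7 304.8] [0.5859 0.1647]
last_hole_nominal 0.7 [219.  317.8] [0.594  0.2073]
side [ 0.0898 -0.862   0.889 ]
guide_top 0.58 [195.9 233.2] [0.5637 0.05  ]
rear_block 0.97 [163.5 210.3] [0.6019 0.2678]
first_hole 0.93 [192.9 220.9] [0.571  0.1429]
plunger 0.56 [175.5 219.2] [0.5789 0.1616]
chisel_butt 0.92 [259.5 256. ] [ 0.4988 -0.1752]
chisel_edge 0.93 [194.8 231.4] [0.5742 0.0811]
station 0.76 [213.8 231.4] [0.566  0.0727]
second_hole 0.86 [186.  221.5] [0.589  0.1723]
last_hole_nominal 0.62 [177.5 218.5] [0.604  0.2203]
1.1
```

```bash
cd pics; python3 -c "
import cv2,numpy as np
cv2.imwrite('both.png',np.hstack([cv2.imread('scene0.png'),cv2.imread('side0.png')])[:, :][::1,::1] if 0 else cv2.resize(np.vstack([cv2.imread('scene0.png'),cv2.imread('side0.png')]),(400,600)))"
```

```text
(no output)
```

View pics/scene0.png

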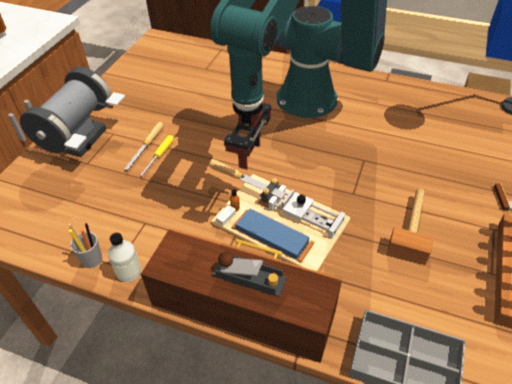

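View pics/side0.png

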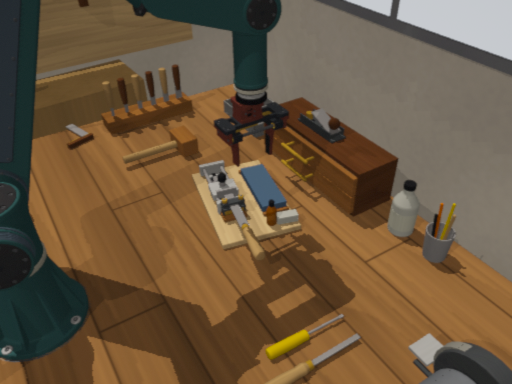

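```bash
cat >> h.py <<'E'
def wray(f,rc):
    K=f["K"];u=np.array([(rc[1]-K[0,2]),(rc[0]-K[1,2])]);r=np.hypot(*u);t=r/K[0,0]
    d=np.array([*(u/max(r,1e-9)*np.sin(t)),np.cos(t)]);M=f["cam_to_world"]
    return M[:3,3],M[:3,:3]@d
def watz(f,rc,z):
    o,d=wray(f,rc);return o+d*(z-o[2])/d[2]
def quat(yaw): # tool down, tool y along station x at yaw (station y = world dir yaw+90deg)
    x=np.array([np.cos(yaw),np.sin(yaw),0]);z=np.array([0,0,-1.])
    return R.from_matrix(np.c_[np.cross(x,z),x,z]).as_quat()
def S(p,x,y,z): # station->world
    c,s=np.cos(p[2]),np.sin(p[2]);return np.array([p[0]+c*x-s*y,p[1]+s*x+c*y,z])
from scipy.optimize import least_squares
# nets' names: station (x,y) and height
PT=dict(rear_block=(0,.207,.054),first_hole=(0,.088,.03),second_hole=(0,.110,.03),last_hole_nominal=(0,.146,.027),plunger=(0,.088,.08),stop_face=(0,.040,.062),station=(0,0,0))
def fit(obs,p0): # obs: (name, world xy)
    fun=lambda p:np.concatenate([S(p,*PT[n][:2],0)[:2]-w for n,w in obs])*1e3
    r=least_squares(fun,p0,loss="soft_l1",f_scale=3);return r.x,r.fun.reshape(-1,2)
E
python3 - <<'E'
from h import *
np.set_printoptions(precision=4,suppress=True)
o=[("rear_block",(.6107,.2704)),("first_hole",(.5723,.1525)),("plunger",(.5809,.1467)),("stop_face",(.5793,.091)),("station",(.5702,.0607)),("second_hole",(.5859,.1647)),("last_hole_nominal",(.594,.2073)),
("rear_block",(.6019,.2678)),("first_hole",(.571,.1429)),("plunger",(.5789,.1616)),("station",(.566,.0727)),("second_hole",(.589,.1723)),("last_hole_nominal",(.604,.2203))]
p,r=fit(o,[.57,.06,-.1]);print(p);print(r.T)
q=quat(p[2]);P=S(p,0,.06,.30)
for k in(0,np.pi):
    s=bot.solve_ik(P,quat(p[2]+k));print(k,s)
s0=bot.solve_ik(P,q);s1=bot.solve_ik(P,quat(p[2]+np.pi))
j=bot.read_joint_positions();cand=[(np.abs(np.array(s)-j).max(),k) for s,k in((s0,0),(s1,np.pi)) if s is not None]
k=min(cand)[1];bot.move_to(P,quat(p[2]+k))
f=imaging.grab_frame("wrist");cv2.imwrite("pics/w1.png",f["image"]);print(f["K"],f["cam_to_world"])
obs=[]
for n,v in list(PT.items())+[("chisel_edge",(0,0,.062)),("chisel_butt",(0,0,.062)),("guide_top",(0,0,.083))]:
    for d in imaging.tip_of(n,f)[:1]:
        w=watz(f,d["point"],v[2])[:2];print(n,round(d["confidence"],2),np.round(d["point"],1),w)
        if n in PT: obs.append((n,w))
p,r=fit(obs,p);print(p,k);print(r.T);print(bot.read_clock())
E
```

```text
[ 0.5668  0.0638 -0.1817]
[[ -6.4838  10.4126   1.8126  -5.2612  -3.3893   0.788   -0.8067   2.3162
   11.7126   3.8126   0.8107  -2.312  -10.8067]
 [ -2.9628  -2.1037   3.6963  12.1864   3.1449   7.3341   0.1414  -0.3628
    7.4963 -11.2037  -8.8551  -0.2659 -12.8586]]
0 [ 0.0926  0.3012  1.4563 -0.      1.3841  0.2743]
3.141592653589793 [ 0.0926  0.3012  1.4563 -0.      1.3841 -2.8673]
[[297.3186   0.     250.8915]
 [  0.     297.3186 193.9372]
 [  0.       0.       1.    ]] [[ 0.9839 -0.1712 -0.0514  0.5911]
 [-0.1788 -0.9425 -0.2823  0.2005]
 [-0.0001  0.287  -0.9579  0.4409]
 [ 0.      0.      0.      1.    ]]
rear_block 0.96 [ 54.9 254. ] [0.6073 0.2677]
first_hole 0.89 [142.  246.5] [0.5765 0.1544]
second_hole 0.93 [127.5 249.8] [0.5846 0.1734]
last_hole_nominal 0.85 [102.8 250.3] [0.5914 0.207 ]
plunger 0.81 [151.5 248.2] [0.5782 0.1481]
stop_face 0.65 [182.8 250.6] [0.5732 0.104 ]
station 0.78 [195.6 247.7] [0.5621 0.0688]
chisel_edge 0.81 [194.6 250. ] [0.5695 0.0882]
chisel_butt 0.81 [342.6 245.7] [ 0.5137 -0.175 ]
guide_top 0.64 [344.7 244.3] [ 0.5147 -0.1588]
[ 0.5612  0.0657 -0.2155] 0
[[-1.8938  3.4703  0.0551  0.9573  1.7778 -3.4311 -0.9506]
 [ 0.1501 -2.702  -0.2761  1.3397  3.5973  0.7938 -3.1181]]
2.2583
```

View pics/w1.png

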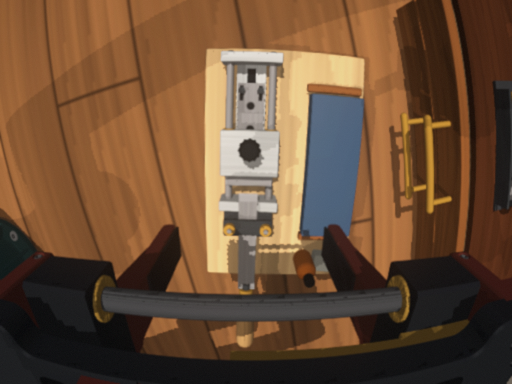

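```bash
python3 - <<'E'
from h import *
np.set_printoptions(precision=4,suppress=True)
p=np.array([.5625,.0655,-.207])
bot.move_to(S(p,0,.088,.17),quat(p[2]))
f=imaging.grab_frame("wrist");im=f["image"]
obs=[]
for n,v in list(PT.items())+[("chisel_edge",(0,0,.062))]:
    for d in imaging.tip_of(n,f)[:1]:
        w=watz(f,d["point"],v[2])[:2];print(n,round(d["confidence"],2),np.round(d["point"],1),w)
        if n in PT: obs.append((n,w))
for n in("plunger","carriage"):
    for d in imaging.cut_out(n,f)[:1]:
        rr,cc=np.where(d["mask"]);print(n,d["confidence"],d["point"],rr.min(),rr.max(),cc.min(),cc.max())
# world->pixel for a line of station points on plate z=.027
p2,r=fit(obs,p);print(p2);print(r.T)
T=np.linalg.inv(f["cam_to_world"])
def wproj(P):
    q=T[:3,:3]@P+T[:3,3];t=np.arctan2(np.hypot(*q[:2]),q[2]);u=q[:2]/np.hypot(*q[:2])*t*f["K"][0,0];return np.round(u+[f["K"][0,2],f["K"][1,2]],1)
for y in(.13,.138,.146,.154,.178,.2):print(y,wproj(S(p2,0,y,.027)))
print("knobtop",wproj(S(p2,0,.088,.092)))
c=im[0:230,150:350];cv2.imwrite("pics/w2.png",cv2.resize(c,None,fx=2.6,fy=2.6,interpolation=cv2.INTER_CUBIC))
cv2.imwrite("pics/w2raw.png",im);np.savez("w2",K=f["K"],M=f["cam_to_world"]);print(bot.read_clock())
E
```

```text
rear_block 0.87 [ 61.9 251.5] [0.6054 0.2682]
first_hole 0.63 [184.3 249.9] [0.5805 0.1567]
second_hole 0.88 [167.8 248.8] [0.5829 0.173 ]
last_hole_nominal 0.56 [130.1 249. ] [0.5905 0.2085]
plunger 0.93 [206.8 249.7] [0.5793 0.1508]
stop_face 0.84 [245.6 247.8] [0.5682 0.1074]
station 0.97 [255.2 251.3] [0.5626 0.0638]
chisel_edge 0.89 [265.2 248.4] [0.5643 0.0865]
plunger 0.86 [207.7, 249.9] 190 226 233 267
carriage 0.39 [160.2, 266.0] 52 350 184 405
[ 0.5612  0.0661 -0.2094]
[[-1.2139 -1.0531  1.1624  0.9953  0.1941  1.251  -1.3856]
 [ 0.297  -4.5303  0.6202  0.3871  1.343  -2.239   2.2171]]
0.13 [249.9 146. ]
0.138 [249.9 137.8]
0.146 [249.9 129.5]
0.154 [250.  121.2]
0.178 [250.   96.1]
0.2 [250.1  73.3]
knobtop [249.5 210.2]
3.4
```

View pics/w2.png

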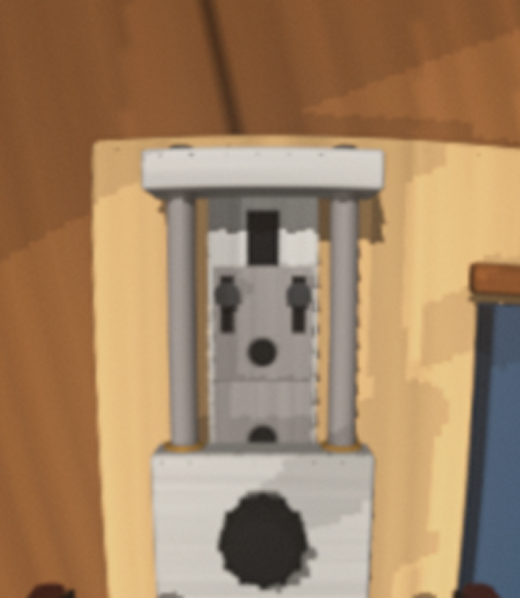

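```bash
python3 - <<'E'
from h import *
np.set_printoptions(precision=4,suppress=True)
p=np.array([.5613,.0660,-.2094]);q=quat(p[2])
def st(t):
    F=R.from_euler("z",-p[2]).apply(bot.read_contact_force());print(t,"F",np.round(F,1),"w",round(bot.read_width(),3),"pos",bot.read_ee_pos(),"t",round(bot.read_clock(),2))
A=S(p,0,.0875,.082)
bot.move_linear(A,speed=.08);st("down")
bot.move_gripper(0.2);st("grip")
for dz in(.003,.008,.012):
    bot.move_linear(A+[0,0,dz],speed=.03);st(dz)
E
```

```text
down F [-0.1 -0.8 -0.4] w 1.003 pos [0.58   0.1517 0.0826] t 4.65
grip F [ 4.4 -0.7 -3.7] w 0.291 pos [0.5806 0.1514 0.082 ] t 5.63
0.003 F [ 6.7 -0.8 -6.1] w 0.283 pos [0.5806 0.1514 0.085 ] t 5.88
0.008 F [ 5.4  0.2 -7.2] w 0.287 pos [0.5806 0.1514 0.0898] t 6.2
0.012 F [ 6.5 -1.2 -9.3] w 0.289 pos [0.5806 0.1514 0.0937] t 6.48
```

```bash
cat >> h.py <<'E'
p=np.array([.5613,.0660,-.2094]);p[:2]=S(p,.0015,0,0)[:2];q=quat(p[2])
def F(): return R.from_euler("z",-p[2]).apply(bot.read_contact_force())
def loc(): return R.from_euler("z",-p[2]).apply(np.array(bot.read_ee_pos())-[p[0],p[1],0])
def st(t): print(t,"F",np.round(F(),1),"w",round(bot.read_width(),3),"loc_mm",np.round(loc()*1e3,1),"t",round(bot.read_clock(),2))
E
python3 - <<'E'
from h import *
for y in(.0875,.100,.12,.1403):
    bot.move_linear(S(p,0,y,.094),speed=.04);st(y)
for z in(.092,.0905,.0895,.0885,.0875,.0865,.085):
    bot.move_linear(S(p,0,.1403,z),speed=.02);st(z)
    if F()[2]>0 or abs(F()[1])>12: break
f=imaging.grab_frame("wrist");cv2.imwrite("pics/w3.png",f["image"])
E
```

```text
0.0875 F [ 3.   0.9 -9.2] w 0.289 loc_mm [-0.3 87.5 93.3] t 6.73
0.1 F [  3.6   0.5 -10. ] w 0.291 loc_mm [ -0.4 100.2  93.8] t 7.19
0.12 F [ 0.6  3.6 -8.8] w 0.289 loc_mm [ -0.4 120.9  94. ] t 7.84
0.1403 F [-0.8  1.8 -9.6] w 0.29 loc_mm [ -0.4 141.1  93.9] t 8.5
0.092 F [-1.4  2.6 -8.4] w 0.287 loc_mm [ -0.4 140.6  91.9] t 8.75
0.0905 F [-2.7  2.8 -7.4] w 0.294 loc_mm [ -0.3 140.3  90.4] t 9.0
0.0895 F [-3.7  2.1 -8.7] w 0.289 loc_mm [ -0.3 140.2  89.4] t 9.25
0.0885 F [-3.   2.2 -7.4] w 0.289 loc_mm [ -0.3 140.2  88.3] t 9.5
0.0875 F [-4.4  3.1 -7.2] w 0.292 loc_mm [ -0.3 140.2  87.4] t 9.75
0.0865 F [-4.7  2.1 -6.7] w 0.292 loc_mm [ -0.3 140.2  86.4] t 10.0
0.085 F [-5.3  2.3 -7.6] w 0.29 loc_mm [ -0.3 140.2  84.9] t 10.25
```

```bash
python3 - <<'E'
from h import *
for z in(.0835,.0825):
    bot.move_linear(S(p,0,.1403,z),speed=.02);st(z)
bot.move_gripper(0.6);st("open")
bot.move_linear(S(p,0,.1403,.13),speed=.1)
bot.move_to(S(p,0,.088,.19),q)
f=imaging.grab_frame("wrist");im=f["image"]
for n,z in(("plunger",.08),("stop_face",.062),("chisel_edge",.062),("chisel_butt",.062)):
    for d in imaging.tip_of(n,f)[:1]:
        w=watz(f,d["point"],z)-[p[0],p[1],0];print(n,round(d["confidence"],2),np.round(d["point"]),np.round(R.from_euler("z",-p[2]).apply(w)*1e3,1))
cv2.imwrite("pics/w4.png",im[40:384,100:400]);st("up")
g=imaging.grab_frame("side")
a=proj(g,S(p,0,.0,.08));a=np.clip(a.astype(int),60,320)
cv2.imwrite("pics/s4.png",cv2.resize(g["image"][a[1]-60:a[1]+60,a[0]-70:a[0]+70],None,fx=5,fy=5,interpolation=cv2.INTER_CUBIC))
for n in("plunger",):
    for d in imaging.tip_of(n,g)[:1]: print(d, [proj(g,S(p,0,.1405,z)) for z in(.08,.087,.09)])
E
```

```text
0.0835 F [-5.6  2.8 -6.1] w 0.289 loc_mm [ -0.3 140.2  83.5] t 10.55
0.0825 F [-5.2  1.7 -5.1] w 0.289 loc_mm [ -0.2 140.2  82.6] t 10.8
open F [ 0.5 -0.  -0.2] w 0.598 loc_mm [  0.3 140.3  82.6] t 11.42
plunger 0.91 [141. 250.] [ -1.3 138.6  80. ]
chisel_edge 0.64 [253. 251.] [ 0.  23.7 62. ]
up F [ 0.6 -0.3 -0.3] w 0.602 loc_mm [ -0.9  88.4 188.6] t 12.71
{'point': [169.8, 214.5], 'confidence': 0.44} [array([216.51871861, 167.45293281]), array([216.35945357, 165.55502727]), array([216.29089835, 164.73807879])]
```

View pics/w4.png

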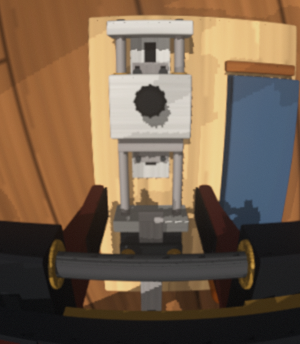

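View pics/s4.png

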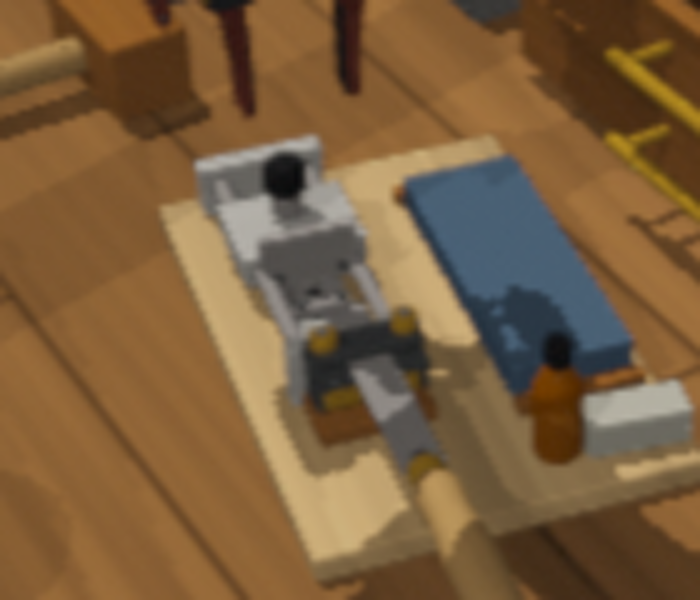

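```bash
python3 - <<'E'
from h import *
Z=.066
bot.move_gripper(0.0)
bot.move_to(S(p,0,-.285,.15),q)
bot.move_linear(S(p,0,-.285,Z),speed=.1);st("behind")
y=-.285;c=None
while y<-.235:
    y+=.002;bot.move_linear(S(p,0,y,Z),speed=.02)
    if F()[1]<-1.8: c=y;break
st("contact")
E
```

```text
behind F [ 0.5  0.6 -0.7] w 0.007 loc_mm [   0.5 -285.1   66.4] t 16.11
contact F [-0.5 -2.5  0.1] w 0.007 loc_mm [ 1.000e-01 -2.531e+02  6.600e+01] t 20.11
```

```bash
python3 - <<'E'
from h import *
Z=.066
for y in(-.235,-.215,-.197):
    bot.move_linear(S(p,0,y,Z),speed=.025);st(y)
    assert F()[1]>-9
while y<-.175:
    y+=.0007;bot.move_linear(S(p,0,y,Z),speed=.006)
    f=F()[1];print(round(y,4),round(f,1),round(loc()[1]*1e3,2))
    if f<-5.5: break
st("end")
E
```

```text
-0.235 F [ 1.3 -1.1  0.2] w -0.0 loc_mm [  -0.  -234.6   66. ] t 20.98
-0.215 F [-0.7 -0.8  0.4] w 0.005 loc_mm [-1.000e-01 -2.146e+02  6.600e+01] t 21.93
-0.197 F [-0.4 -0.3 -0.3] w 0.005 loc_mm [  -0.  -196.6   66. ] t 22.79
-0.1963 -1.4 -196.34
-0.1956 -3.5 -195.76
-0.1949 -3.3 -194.92
-0.1942 -2.4 -194.13
-0.1935 -2.7 -193.41
-0.1928 -2.8 -192.73
-0.1921 -2.8 -192.03
-0.1914 -3.2 -191.36
-0.1907 -3.8 -190.65
-0.19 -3.6 -190.09
-0.1893 -5.1 -189.54
-0.1886 -5.6 -188.86
end F [-0.2 -5.6  0.1] w 0.006 loc_mm [  -0.  -188.9   66. ] t 25.99
```

```bash
python3 - <<'E'
from h import *
Z=.066;y=-.1886
def avg():
    a=[]
    for _ in range(5): bot.dwell(.03);a.append(F()[1])
    return np.mean(a)
print(round(avg(),2))
for i in range(8):
    y+=.0003;bot.move_linear(S(p,0,y,Z),speed=.004);f=avg()
    print(round(y,4),round(f,2),round(loc()[1]*1e3,2))
    if f<-7.5: break
f=imaging.grab_frame("wrist")
g=imaging.grab_frame("scene");print(bot.read_clock())
a=proj(g,S(p,0,.07,.06)).astype(int)
c1=cv2.resize(g["image"][a[1]-25:a[1]+25,a[0]-33:a[0]+33],(528,400),interpolation=cv2.INTER_CUBIC)
cv2.imwrite("pics/s5.png",c1);cv2.imwrite("pics/w5.png",f["image"])
E
```

```text
-5.35
-0.1883 -4.74 -188.6
-0.188 -5.23 -188.3
-0.1877 -5.03 -188.03
-0.1874 -5.38 -187.72
-0.1871 -5.36 -187.44
-0.1868 -5.95 -187.28
-0.1865 -7.11 -187.12
-0.1862 -7.72 -187.0
29.5917
```

View pics/s5.png

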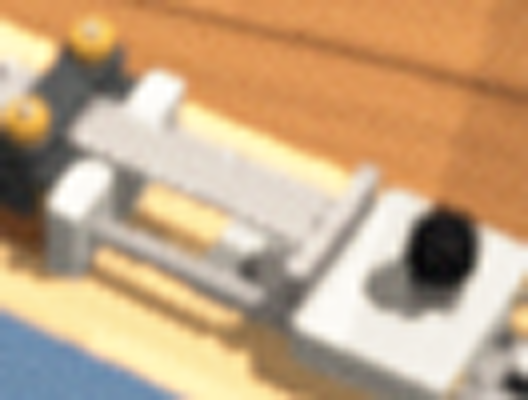

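```bash
python3 - <<'E'
from h import *
bot.move_linear(S(p,0,-.235,.066),speed=.06)
bot.move_linear(S(p,0,-.24,.2),speed=.15)
bot.move_to(S(p,0,.02,.26),q)
f=imaging.grab_frame("wrist");st("clear")
for n,z in(("plunger",.08),("stop_face",.062),("chisel_edge",.062)):
    for d in imaging.tip_of(n,f)[:1]:
        w=watz(f,d["point"],z)-[p[0],p[1],0];print(n,round(d["confidence"],2),np.round(R.from_euler("z",-p[2]).apply(w)*1e3,1))
c=f["image"][60:260,150:350];cv2.imwrite("pics/w6.png",cv2.resize(c,None,fx=3,fy=3,interpolation=cv2.INTER_CUBIC))
E
```

```text
clear F [-0.6 -0.5 -0.9] w 0.008 loc_mm [ -0.   18.6 259.3] t 32.69
plunger 0.71 [ -1.5 142.3  80. ]
stop_face 0.93 [-5.4 97.8 62. ]
chisel_edge 0.45 [115.9 -70.6  62. ]
```

View pics/w6.png

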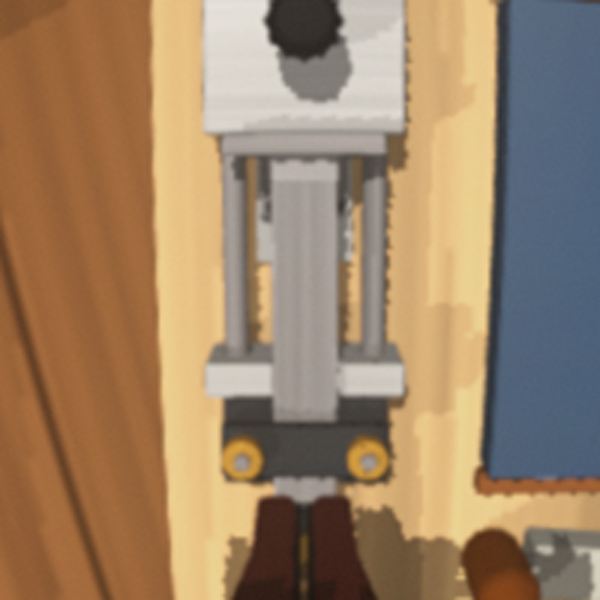

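```bash
python3 - <<'E'
from h import *
f=imaging.grab_frame("wrist");im=f["image"]
for c in(243,247,251,255,259,264):print(c,im[100:124,c].mean(1).astype(int))
T=np.linalg.inv(f["cam_to_world"])
def wp(P):
    q=T[:3,:3]@P+T[:3,3];t=np.arctan2(np.hypot(*q[:2]),q[2]);return q[:2]/np.hypot(*q[:2])*t*f["K"][0,0]+[f["K"][0,2],f["K"][1,2]]
for y,z in((.092,.069),(.092,.062),(.1,.069),(.096,.069),(.096,.062)):print(y,z,wp(S(p,0,y,z)).round(1))
print(f["cam_to_world"][:3,3])
E
```

```text
243 [188 186 174 145 146 163 166 166 164 158 141 106 100 125 160 177 179 179
 182 179 163 157 154 156]
247 [188 186 171 142 147 162 166 167 165 159 141 105 110 149 175 179 178 179
 182 177 162 155 154 155]
251 [188 184 170 142 146 164 166 167 164 159 141 106  94 108 148 173 179 179
 181 178 167 162 162 161]
255 [187 186 169 140 147 163 169 169 163 158 141 106 107 146 174 178 179 178
 180 175 162 156 154 154]
259 [188 185 170 139 146 165 168 167 164 160 141 106  96 110 148 173 178 177
 180 177 161 145 157 163]
264 [188 185 170 141 145 163 169 167 164 160 139  92  77  77  78  76  77  77
  77  77  78  77  78  78]
0.092 0.069 [251.4 112.7]
0.092 0.062 [251.4 112.6]
0.1 0.069 [251.4 105.5]
0.096 0.069 [251.4 109.1]
0.096 0.062 [251.4 109. ]
[0.58287935 0.16131055 0.40077194]
```

```bash
python3 -c "
from h import *
print(bot.hand_in(), bot.read_clock())"
```

```text
the job is handed in; nothing more can be done
the job is handed in; nothing more can be done
```

I handed the job in at about 33 s: by the force readings, the plunger dropped home in the last hole (carriage about 53 mm along) and the chisel edge rests on the stop. My final push peaked at about 8 N and took up the carriage's play in the hole. The arm is clear and the other things on the bench were not moved; I don't have the verdict.

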